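# Slide two pan-base discs over the lip into the press nest

### The job

Load the blue press nest for the next pan base: push the aluminium disc up the white ramp and over the lip so that it drops flat onto the bottom of the pocket, then push the copper disc over the lip the same way so that it lies flat on top of the aluminium one. The discs stay low all the way: slide them round the other things, never pick them up. Leave the tin, knob, tape roll and pan handle where they are.

Things in the scene. Friction and masses are not known exactly. Their poses are not given: they have to be found in the camera images.
- nest: blue press nest, fixed to the worktop; origin at worktop height under the pocket's centre, z up; its own +y points out of the pocket, over the lip and down the ramp; x is across. Back wall: y -66 to -54 mm, 28 mm high; behind it two bolted feet to y = -91 mm, 11 mm high.
- nest_pocket (a point): centre of the pocket floor, 3 mm above the worktop. The pocket is 108 mm long along the nest's y (-54 to +54 mm) and 114 mm wide (x -57 to +57 mm); its side walls are 10 mm thick and 17 mm high, like the lip. A disc in it has 4 mm of play either way along y and 7 mm either way along x
- nest_lip (a point): middle of the flat top of the steel lip, 17 mm above the worktop; the lip runs from y = 54 to 62 mm of the nest, 134 mm wide
- nest_toe (a point): middle of the lower edge of the white plastic ramp, at worktop level, 124 mm from the pocket's centre; the ramp rises straight from here to the lip (17 mm up over 62 mm), 134 mm wide, without side guides
- alu_disc_center (a point): bare aluminium (silver-grey) round flat pan-base disc, 100 mm diameter, 8 mm thick, lying flat on the worktop; the point is its centre, half-way up (4 mm above its underside), z is its axis; about 0.17 kg. Goes in first, at the bottom
- copper_disc_center (a point): copper-coloured round flat pan-base disc, 100 mm diameter, 8 mm thick, lying flat on the worktop; the point is its centre, half-way up (4 mm above its underside), z is its axis; about 0.45 kg. Goes in second, on top; when seated its top is 2 mm above the lip
- alu_disc: the aluminium disc; origin at the centre of its underside
- copper_disc: the copper disc; origin at the centre of its underside
- grease_tin_center (a point): flat grease tin with a red lid, 72 mm diameter, 38 mm high; standing loose on the worktop, to be left alone. The point is its centre, half-way up
- knob_1_center (a point): black lid knob, mushroom-shaped, 41 mm diameter, 32 mm high; standing loose on the worktop, to be left alone. The point is its centre, half-way up
- tape_roll_center (a point): roll of white adhesive tape lying flat, 105 mm diameter, 45 mm high; standing loose on the worktop, to be left alone. The point is its centre, half-way up
- handle_1_center (a point): black pan handle with a steel bracket, 168 mm long along its own y, 38 mm wide, 29 mm high; standing loose on the worktop, to be left alone. The point is its centre, half-way up (axes: y along the handle)
There are look-alikes about, which are no part of the job. Of the things shaped like the copper_disc, the copper one is meant. Of the things that look like the alu_disc, take the one that is farthest from the robot's base at the start.

How it is judged (in metres and radians):
On the way, in this order (a step that is already met when the one before it is completed fails the run):
1. the aluminium disc lies flat on the floor of the pocket (x of alu_disc_center in the frame of nest between -0.01 and 0.01 m and y of alu_disc_center in the frame of nest between -0.0075 and 0.0075 m and z of alu_disc_center in the frame of nest between 0.004 and 0.0095 m and angle between alu_disc_center's own z axis and vertical below 0.06 rad and linear speed of alu_disc below 0.02 m/s), for 0.2 s.
2. the copper disc lies flat on the aluminium disc in the pocket (all of step 1 and x of copper_disc_center in the frame of nest between -0.01 and 0.01 m and y of copper_disc_center in the frame of nest between -0.0075 and 0.0075 m and z of copper_disc_center in the frame of nest between 0.012 and 0.0175 m and angle between copper_disc_center's own z axis and vertical below 0.06 rad and linear speed of copper_disc below 0.02 m/s), for 0.2 s.
At the end, for the whole second after the job is handed in: both discs at rest, flat (0.06 rad), in the pocket, within 10 mm of its centre across and 7.5 mm along: the aluminium one on its floor (disc centre 4 to 9.5 mm above the worktop), the copper one on top (12 to 17.5 mm) (all of step 2); the robot touches nothing.
It fails at once if a disc is lifted (its centre more than 60 mm above the worktop) (height (world z) of any of alu_disc_center, copper_disc_center above 0.06 m).
It fails at once if the tin is moved by more than 20 mm (distance of grease_tin_center from where it was at the start of the episode above 0.02 m).
It fails at once if the knob is moved by more than 20 mm (distance of knob_1_center from where it was at the start of the episode above 0.02 m).
It fails at once if the tape roll is moved by more than 20 mm (distance of tape_roll_center from where it was at the start of the episode above 0.02 m).
It fails at once if the pan handle is moved by more than 20 mm (distance of handle_1_center from where it was at the start of the episode above 0.02 m).
It also fails if it takes over 67 s, if anything falls off the work surface, if the arm or the gripper's body presses on something with over 40 N, if the wrist force passes 120 N, or if a joint passes its speed limit or range.

### The arm

A 7-joint arm with a two-finger parallel gripper is mounted at the origin on a cart in front of the work surface, level with it; the furniture and walls round the work are solid. World frame = base frame: x ahead of the robot, y to its left, z up, the work surface at z = 0. Lengths are in mm, angles in rad, forces in N, time in s.
With the tool pointing down it reaches from about 400 to 875 mm from the base axis. Payload 4.4 kg.
Tool frame: the origin (TCP) lies at the very end of the fingers, on their centre line; the grasp point (between the pads) lies 19 mm behind it; z points along the fingers, y is the direction in which the jaws open and shut (so a half turn about z gives the same grasp; the last joint's range is limited). The gripper opens to 85 mm and grips with 20 to 120 N. Pads are 22 mm wide; open, the fingers measure 114 mm over their backs; the gripper's body (76 mm by 85 mm) begins 54 mm behind the grasp point. The pads swing forward as they close: fully open they stand 13 mm farther back than shut.
Start: joints at [1.223, 0.628, 0.038, 1.517, -0.027, 0.996, -0.02], TCP at [180.783, -624.368, 231.313] pointing down, gripper open.
Joint ranges: [-3.06, 3.06], [-0.37, 2.12], [-1.25, 1.32], [0.18, 2.47], [-1.1, 4.24], [0.23, 1.98], [-2.94, 2.94]. Speed limits (rad/s): [2.57, 2.57, 3.14, 3.14, 3.14, 3.14, 3.14].

### API

Orientations are given as [roll, pitch, yaw] about the fixed x, y, z axes, in that order (R = Rz(yaw) Ry(pitch) Rx(roll)).
In Python, from cell import ctrl gives the robot as it stands. The module is installed in compiled form; this text tells all that it offers.
- The arm moves only by the shell command python3 -m jog 'ROWS'. ROWS is text: rows parted by semicolons, each of 7 numbers parted by spaces: the shift along the tool's x, y, z in mm, then the turn, a rotation vector about the tool's x, y, z in degrees, then the opening, from -1 (shut) to 1 (fully open). In form: x y z wx wy wz claw; .... A call has 1 to 8 rows; each row is the pose to reach, as a shift and turn from the pose commanded when the call began, along the tool's axes at that moment; what a row does not reach only later rows make up. A row lasts 1/8 s, in which the tool goes at most 62.5 mm and 10.7 degrees, less where a joint would pass 70% of its speed; a pose out of reach is approached as far as the arm can. A call with a gripper value outside its range is refused whole. The fingers move at their own pace and stop on an object; the grip force is fixed at half the most. Time passes only in rows, so rows that repeat a pose let the fingers close. It gives the time, the measured TCP pose, the force and the opening at its end, in the units of the state.
- ctrl.read_state(): the state, without advancing time (a new reading comes with each control period).
- ctrl.get_image(name): name is "side" or "top" or "wrist"; returns a dict with "image" (384x512x3 uint8, red, green, blue), "z_map" (384x512 float32, mm along the optical axis (not along the pixel's ray), 0 where there is no reading), "vertical_fov" (degrees; the focal length in pixels is half the picture's height over the tangent of half this angle, whatever the lens; pixels are square), "cx", "cy" (the principal point, pixels), "extrinsics" (4x4, takes a point from world to camera coordinates); the wrist camera has in their place "hand_eye" (4x4, takes a point from camera to tool coordinates, whose origin is the TCP and whose axes are the flange's). Camera axes: x right, y down, z forward; pixel columns grow to the right and rows downward; lengths in mm; the calibration is good to about 2 mm. The wrist camera is an equidistant fisheye: a pixel r from the principal point sees the ray r / f radians off the axis. A picture is of the moment at which its call begins: read the wrist's pose just before it.
- ctrl.finish_job(): hands the job in, once; it reports no verdict.
The state is a dict: "clock": time; "qpos": joint angles; "qd": joint speeds; "tau": joint torques, N m; "eef_pos": TCP position; "tool_rot": TCP orientation; "force": force on the tool from outside, world axes, zero at the start; "torque": the same for the moment, N m; "width": finger opening in mm.
Only numpy, scipy, OpenCV 4.12 (cv2) and the standard library are available. Lean on these libraries where they do the work, as an engineer would, in place of code of your own. Each camera call takes 0.05 s, during which the arm holds its last target.

## Working session

There is one attempt and no reset: what is moved stays moved. The work goes in short steps, Python scripts to look and compute and a shell command to move; the robot and the scene stay as the last step left them, time stands still between calls to the robot, and variables do not carry over. Pictures are saved under pics/ and viewed, and the job is handed in when it is done.

```bash
mkdir -p pics; ls
python3 - <<'E'
from cell import ctrl
import cv2,numpy as np
s=ctrl.read_state()
for k in s: print(k,s[k])
for n in ("side","top","wrist"):
    d=ctrl.get_image(n)
    cv2.imwrite(f"pics/{n}0.png",d["image"][:,:,::-1])
    np.savez(f"{n}0.npz",**d)
    print(n,{k:v for k,v in d.items() if k not in("image","z_map")})
E
```

```text
pics
clock 0.0
qpos [ 1.22321456  0.62931435  0.03842557  1.51837675 -0.02704076  0.99631289
 -0.02000817]
qd [-0.00101844 -0.00101482 -0.00049507 -0.00105034 -0.000515    0.00121515
  0.00057935]
tau [ 1.31222252e-03 -5.63403940e+01  1.22596063e+00 -1.93444455e+01
  1.06939909e-02  1.06661010e-02 -3.22169235e-06]
eef_pos [ 180.6164625  -623.74345566  230.40658422]
tool_rot [-3.13969811e+00 -2.01215628e-05  2.81764461e-01]
force [-0.38696931 -0.04417554  0.36883814]
torque [-0.06710926 -0.01156313  0.0137563 ]
width 85.43861926065284
side {'vertical_fov': 51.92818249121059, 'cx': 250.44554447200935, 'cy': 192.50881183033113, 'extrinsics': array([[-8.18060739e-01, -5.75122618e-01,  3.25614452e-03,
         5.04675229e+02],
       [-3.88271112e-01,  5.48086712e-01, -7.40841751e-01,
         2.26991193e+02],
       [ 4.24290197e-01, -6.07317817e-01, -6.71671719e-01,
         7.81294032e+02],
       [ 0.00000000e+00,  0.00000000e+00,  0.00000000e+00,
         1.00000000e+00]])}
top {'vertical_fov': 53.963215873466304, 'cx': 257.58964893790125, 'cy': 189.27207038505813, 'extrinsics': array([[ 4.45529093e-02, -9.99006949e-01, -3.91351076e-04,
         1.40761588e+01],
       [-9.76514459e-01, -4.34671417e-02, -2.11021608e-01,
         5.76820934e+02],
       [ 2.10795042e-01,  9.78378656e-03, -9.77481318e-01,
         9.02991685e+02],
       [ 0.00000000e+00,  0.00000000e+00,  0.00000000e+00,
         1.00000000e+00]])}
wrist {'vertical_fov': 65.70646984690485, 'cx': 252.21569629685052, 'cy': 193.28700712891595, 'hand_eye': array([[ 7.64006711e-04, -9.58985652e-01, -2.83453586e-01,
         7.33531188e+01],
       [ 9.99999308e-01,  4.78950225e-04,  1.07495478e-03,
         3.11900794e-01],
       [-8.95106056e-04, -2.83454211e-01,  9.58985354e-01,
        -1.42321205e+02],
       [ 0.00000000e+00,  0.00000000e+00,  0.00000000e+00,
         1.00000000e+00]])}
```

View pics/top0.png

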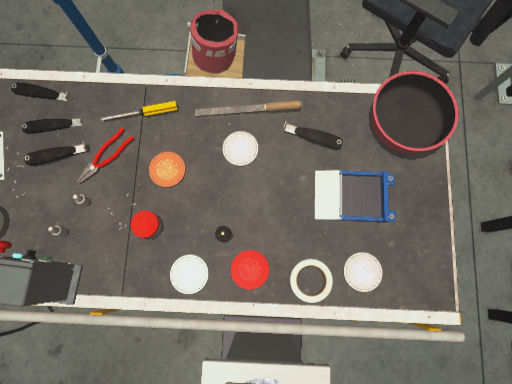

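View pics/side0.png

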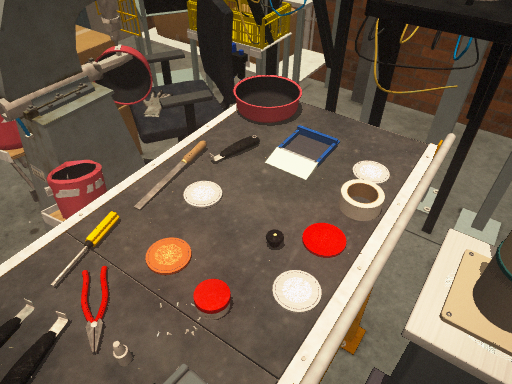

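View pics/wrist0.png

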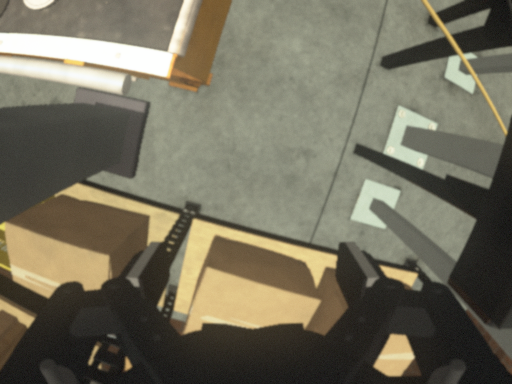

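The top picture shows three pale discs at (240,148), (189,273) and (363,271), and the copper disc at (167,169). The tin is at (145,224), the knob at (223,234), the tape at (311,281), the handle at (313,135), and the nest at (355,195) with its ramp to the left. Next I'll measure them.

```bash
cat > h.py <<'E'
import numpy as np,cv2
from cell import ctrl
def f(d): return 192/np.tan(np.radians(d["vertical_fov"])/2)
def world(d):
    fl=f(d); z=d["z_map"].astype(float); v,u=np.mgrid[0:384,0:512]
    P=np.stack([(u-d["cx"])/fl*z,(v-d["cy"])/fl*z,z],-1)
    E=d["extrinsics"]; W=(P-E[:3,3])@E[:3,:3]
    W[z<=0]=np.nan; return W
def proj(d,p):
    E=d["extrinsics"]; c=E[:3,:3]@np.asarray(p,float)+E[:3,3]
    return np.array([d["cx"]+f(d)*c[0]/c[2], d["cy"]+f(d)*c[1]/c[2]])
def planepix(d,u,v,zw):
    E=d["extrinsics"]; fl=f(d)
    r=E[:3,:3].T@np.array([(u-d["cx"])/fl,(v-d["cy"])/fl,1.]); o=-E[:3,:3].T@E[:3,3]
    t=(zw-o[2])/r[2]; return o+t*r
E
python3 - <<'E'
from h import *
for n in ("top","side"):
    d=dict(np.load(n+"0.npz")); W=world(d); 
    z=W[...,2]
    if n=="top":
        pts=dict(aluA=(240,148),aluB=(189,273),aluC=(363,271),cop=(167,169),tin=(145,224),redd=(250,269),knob=(223,234),tape=(297,281),handle=(313,135),ramp=(320,195),pocket=(360,195),table=(290,230),table2=(100,260),table3=(280,170))
    else: pts=dict(aluA=(203,193),cop=(168,255),ramp=(285,163),table=(240,210))
    for k,(u,v) in pts.items(): print(n,k,np.round(np.nanmedian(W[v-2:v+3,u-2:u+3].reshape(-1,3),0),1))
d=dict(np.load("top0.npz")); im=d["image"]
cv2.imwrite("pics/crop.png",cv2.resize(im[90:320,120:420,::-1],None,fx=2.6,fy=2.6,interpolation=cv2.INTER_CUBIC))
E
```

```text
top aluA [701.4  93.9   8.7]
top aluB [358.6 206.9   7.9]
top aluC [ 383.7 -241.3    8.3]
top cop [633.  291.2   7.7]
top tin [476.7 325.2  38. ]
top redd [375.7  50.5   8.6]
top knob [460.5 123.7  32.1]
top tape [351.  -72.4   0.9]
top handle [ 742.2 -105.3   24.2]
top ramp [ 579.4 -129.2    4.3]
top pocket [ 584.8 -237.5    2.9]
top table [481.9 -50.7   0.8]
top table2 [381.3 444.9  -0.7]
top table3 [ 6.453e+02 -1.890e+01  1.000e-01]
side aluA [699.4  94.6   8.6]
side cop [631.4 294.3   8.5]
side ramp [ 594.4 -136.4    6. ]
side table [5.907e+02 8.390e+01 2.000e-01]
```

View pics/crop.png

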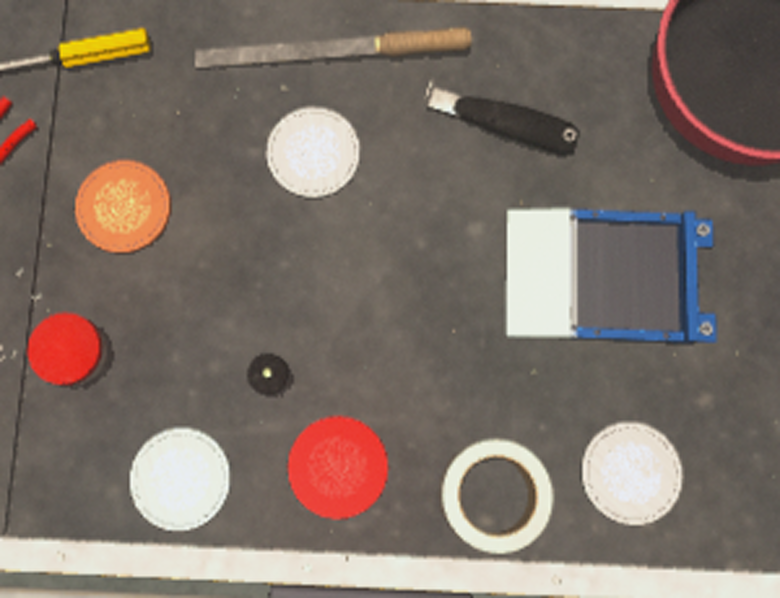

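```bash
cat >> h.py <<'E'
def disc(d,guess,kind,zw=8.):
    """centroid of colour blob near guess(world), on plane zw"""
    hsv=cv2.cvtColor(d["image"],cv2.COLOR_RGB2HSV); H,S,V=[hsv[...,i].astype(int) for i in range(3)]
    m=(V>150)&(S<60) if kind=="alu" else (V>120)&(S>90)&(H>4)&(H<25)
    u,v=proj(d,[guess[0],guess[1],zw]).astype(int)
    n,l,st,c=cv2.connectedComponentsWithStats(m.astype(np.uint8))
    k=min(range(1,n),key=lambda i:(np.hypot(c[i][0]-u,c[i][1]-v)+(1e4 if st[i][4]<200 else 0)))
    cn=max(cv2.findContours((l==k).astype(np.uint8),0,cv2.CHAIN_APPROX_NONE)[0],key=len)[:,0]
    P=np.array([planepix(d,a,b,zw)[:2] for a,b in cn])
    A=np.c_[2*P,np.ones(len(P))]; s=np.linalg.lstsq(A,(P**2).sum(1),rcond=None)[0]
    return s[:2],np.sqrt(s[2]+s[:2]@s[:2]),st[k]
E
python3 - <<'E'
from h import *
for n in ("top","side"):
    d=dict(np.load(n+"0.npz")); W=world(d)
    for g,k in (((700,94),"alu"),((632,292),"cop")):
        print(n,k,disc(d,g,k))
    hsv=cv2.cvtColor(d["image"],cv2.COLOR_RGB2HSV).astype(int)
    m=(hsv[...,0]>100)&(hsv[...,0]<125)&(hsv[...,1]>110)&(hsv[...,2]>70)
    X=W[m]; X=X[(X[:,0]>450)&(X[:,0]<720)&(X[:,1]<-80)&(X[:,1]>-360)]
    print(n,"blue",len(X),X.min(0),X.max(0))
    # walls by height: z 14..20
    Y=X[(X[:,2]>13)&(X[:,2]<20)]; 
    print(" walls",len(Y),cv2.minAreaRect(Y[:,:2].astype(np.float32)))
    Y=X[(X[:,2]>25)&(X[:,2]<31)]; print(" back",len(Y),cv2.minAreaRect(Y[:,:2].astype(np.float32)))
    # ramp white
    m=(hsv[...,1]<40)&(hsv[...,2]>170); Y=W[m]; Y=Y[(Y[:,0]>480)&(Y[:,0]<680)&(Y[:,1]<-60)&(Y[:,1]>-220)&(Y[:,2]<20)]
    print(" ramp",len(Y),Y.min(0),Y.max(0),cv2.minAreaRect(Y[:,:2].astype(np.float32)))
    A=np.c_[Y[:,:2],np.ones(len(Y))]; print(" plane",np.linalg.lstsq(A,Y[:,2],rcond=None)[0])
E
```

```text
top alu (array([702.31318149,  94.3405439 ]), np.float64(48.89546275972416), array([222, 131,  36,  35, 984], dtype=int32))
top cop (array([634.04421292, 291.46034593]), np.float64(49.5347063712897), array([ 149,  151,   37,   36, 1043], dtype=int32))
top blue 639 [ 514.52277512 -327.32927467   -1.82369082] [ 648.47669461 -183.00272683   32.45906914]
 walls 285 ((581.2026977539062, -238.6651611328125), (133.56802368164062, 110.55924987792969), 0.33926427364349365)
 back 200 ((580.6865844726562, -297.98358154296875), (11.68759822845459, 129.64584350585938), 89.93058013916016)
 ramp 1279 [ 516.45335271 -183.89728013   -5.24318111] [ 652.94815429 -114.91027705   19.8950156 ] ((584.6463012695312, -149.8060302734375), (136.1563720703125, 68.67083740234375), 0.5415263772010803)
 plane [-5.35665549e-03 -2.63735265e-01 -2.67435072e+01]
side alu (array([701.32075663,  94.85280437]), np.float64(47.7415509239789), array([184, 181,  38,  26, 772], dtype=int32))
side cop (array([632.80722973, 293.05726829]), np.float64(50.10709710743453), array([ 145,  237,   47,   38, 1338], dtype=int32))
side blue 419 [ 512.79434914 -326.31127722    1.82318924] [ 647.80586645 -180.67272303   32.63942073]
 walls 199 ((580.5862426757812, -240.19094848632812), (135.76739501953125, 116.44200134277344), 1.1343497037887573)
 back 104 ((580.3598022460938, -296.0988464355469), (130.3464813232422, 13.868505477905273), 0.10636135935783386)
 ramp 834 [ 514.68521828 -182.66793802   -2.05336984] [ 647.90260411 -112.4777983    19.24139081] ((581.4610595703125, -147.23536682128906), (68.9320068359375, 134.05955505371094), 88.24810028076172)
 plane [-4.19004832e-03 -2.64010118e-01 -2.69825333e+01]
```

Run:
```python
from h import *
d=dict(np.load("top0.npz")); W=world(d)
for nm,(u,v) in dict(filetip=(197,113),f2=(220,110),f3=(240,108),f4=(265,106),fh=(285,105),br=(286,126),hb=(300,130),he=(340,145),bar=(200,85),bar2=(300,85), pan=(375,120),panr=(410,75),feet=(391,174),feet2=(391,216)).items(): print(nm,np.round(planepix(d,u,v,10 if nm not in("bar","bar2") else 0),0),np.round(W[v,u],0))
```

```text
filetip [799. 221.  10.] [801. 222.   5.]
f2 [811. 157.  10.] [812. 157.   7.]
f3 [820. 100.  10.] [817. 100.  16.]
f4 [829.  30.  10.] [823.  30.  22.]
fh [834. -26.  10.] [828. -26.  24.]
br [771. -31.  10.] [770. -31.  12.]
hb [761. -71.  10.] [759. -70.  15.]
he [ 722. -182.   10.] [ 719. -180.   18.]
bar [890. 221.   0.] [891. 221.  -2.]
bar2 [903. -69.   0.] [903. -69.   0.]
pan [ 800. -280.   10.] [ 777. -263.   64.]
panr [ 943. -384.   10.] [ 915. -363.   60.]
feet [ 645. -320.   10.] [ 648. -323.    2.]
feet2 [ 530. -317.   10.] [ 530. -316.   12.]
```

```bash
cat > to.py <<'E'
import sys
from h import *
from scipy.spatial.transform import Rotation as R
# usage: to.py x y z yawdeg
a=[float(v) for v in sys.argv[1:]]
s=ctrl.read_state(); p=np.array(s["eef_pos"]); T=R.from_euler("xyz",s["tool_rot"])
print("t",round(s["clock"],2),"p",p.round(1),"rot",np.degrees(s["tool_rot"]).round(2),"F",np.round(s["force"],1),"w",round(s["width"],1))
if a:
    G=R.from_euler("xyz",[180,0,a[3]],degrees=True)
    print("shift",(T.inv().apply(np.array(a[:3])-p)).round(1),"turn",np.degrees((T.inv()*G).as_rotvec()).round(2))
E
python3 to.py 785 94.6 60 0
python3 -m jog '300 -200 40 0 0 8 0;300 -200 40 0 0 16 0;300 -200 40 0 0 16 0;300 -200 40 0 0 16 0;300 -200 40 0 0 16 0;300 -200 40 0 0 16 0'; python3 to.py 785 94.6 60 0
```

```text
t 0.15 p [ 180.6 -623.9  230.6] rot [-179.92    0.     16.14] F [ 0.2  0.1 -0.1] w 85.3
shift [ 780.3 -521.9  171.3] turn [-8.000e-02  1.000e-02  1.614e+01]
clock: 0.9
eef_pos: [414.9, -346.3, 191.0]
tool_rot: [-3.141, -0.0, 0.004]
force: [0.1, -0.5, 0.1]
width: 42.4
t 0.9 p [ 414.9 -346.3  191. ] rot [-1.7995e+02 -1.0000e-02  2.5000e-01] F [ 0.1 -0.5  0.1] w 42.4
shift [ 371.9 -439.1  131.4] turn [-0.05 -0.01  0.25]
```

```bash
python3 -m jog '45 -53 8 0 0 0.2 0;90 -106 16 0 0 0.2 0;135 -159 24 0 0 0.2 0;180 -212 32 0 0 0.2 0;225 -265 40 0 0 0.2 0;270 -318 48 0 0 0.2 0;315 -371 56 0 0 0.2 0;350 -412 64 0 0 0.2 0'; python3 to.py 785 94.6 12 0
```

```text
clock: 1.9
eef_pos: [734.9, 32.1, 132.7]
tool_rot: [3.141, 0.0, -0.001]
force: [0.3, -0.4, 0.5]
width: 42.6
t 1.9 p [734.9  32.1 132.7] rot [ 1.7998e+02  1.0000e-02 -5.0000e-02] F [ 0.3 -0.4  0.5] w 42.6
shift [ 50.1 -62.6 120.7] turn [ 0.02  0.01 -0.05]
```

```bash
python3 -m jog '20 -28 0 0 0 0 0;20 -28 0 0 0 0 0;20 -28 0 0 0 0 0'; python3 to.py 785 94.6 12 0
```

```text
clock: 2.28
eef_pos: [753.2, 57.1, 132.6]
tool_rot: [3.14, 0.001, -0.002]
force: [0.4, -0.4, -0.7]
width: 42.8
t 2.27 p [753.2  57.1 132.6] rot [ 1.7991e+02  8.0000e-02 -1.0000e-01] F [ 0.4 -0.4 -0.7] w 42.8
shift [ 31.9 -37.8 120.5] turn [ 0.09  0.08 -0.1 ]
```

```bash
python3 -m jog '32 -38 10 0 0 0 0;32 -38 60 0 0 0 0;32 -38 105 0 0 0 0;32 -38 119 0 0 0 0;32 -38 119 0 0 0 0;32 -38 119 0 0 0 0'; python3 to.py 785 94.6 1 0
python3 - <<'E'
from h import *
d=ctrl.get_image("top"); cv2.imwrite("pics/t1.png",d["image"][60:300,100:420,::-1].repeat(2,0).repeat(2,1))
d=ctrl.get_image("wrist"); cv2.imwrite("pics/w1.png",d["image"][:,:,::-1])
E
```

```text
clock: 3.02
eef_pos: [787.8, 95.9, 17.0]
tool_rot: [-3.141, -0.004, -0.002]
force: [0.7, 1.1, -0.1]
width: 42.8
t 3.02 p [787.8  95.9  17. ] rot [-1.7998e+02 -2.4000e-01 -9.0000e-02] F [ 0.7  1.1 -0.1] w 42.8
shift [-2.9  1.3 16. ] turn [-0.01 -0.24 -0.09]
```

View pics/t1.png

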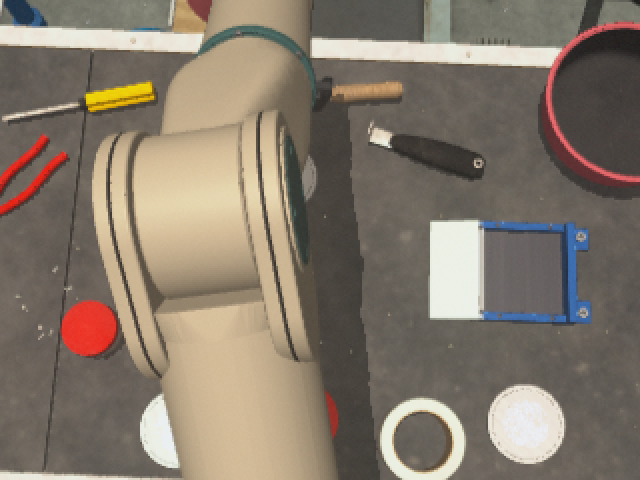

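View pics/w1.png

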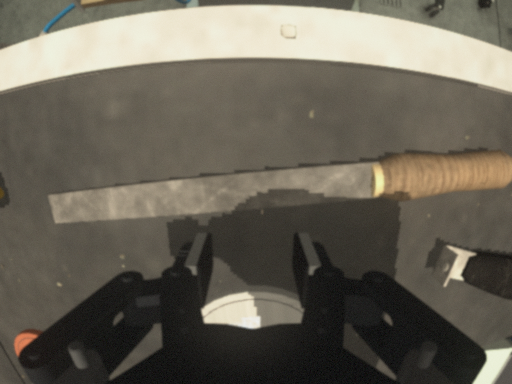

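```bash
python3 -m jog '-3 1 10 0 -0.2 0 0;-3 1 15 0 -0.2 0 0;-3 1 15 0 -0.2 0 0;-8 1 15 0 -0.2 0 0'; python3 to.py 642 94.6 1 0
python3 - <<'E'
from h import *
d=ctrl.get_image("side"); cv2.imwrite("pics/s1.png",d["image"][100:340,100:420,::-1].repeat(2,0).repeat(2,1))
E
```

```text
clock: 3.62
eef_pos: [777.8, 95.4, -1.3]
tool_rot: [3.142, 0.003, -0.001]
force: [0.4, -0.1, -1.1]
width: 42.7
t 3.62 p [777.8  95.4  -1.3] rot [ 1.7999e+02  2.0000e-01 -6.0000e-02] F [ 0.4 -0.1 -1.1] w 42.7
shift [-135.8    0.9   -1.8] turn [ 0.01  0.2  -0.06]
```

View pics/s1.png

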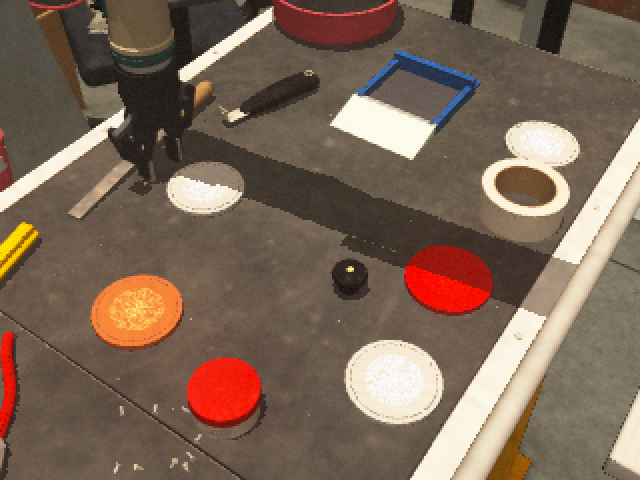

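```bash
python3 -m jog '-10 1 -2 0 0.1 0 0;-22 1 -2 0 0.1 0 0;-34 1 -2 0 0.1 0 0;-46 1 -2 0 0.1 0 0;-58 1 -2 0 0.1 0 0;-70 1 -2 0 0.1 0 0;-82 1 -2 0 0.1 0 0;-94 1 -2 0 0.1 0 0'; python3 to.py 642 94.6 1 0
python3 - <<'E'
from h import *
d=ctrl.get_image("side"); cv2.imwrite("pics/s2.png",d["image"][100:340,100:420,::-1].repeat(2,0).repeat(2,1))
E
```

```text
clock: 4.68
eef_pos: [683.8, 94.6, 1.6]
tool_rot: [-3.141, 0.001, -0.001]
force: [-0.1, 0.4, -0.1]
width: 42.5
t 4.67 p [683.8  94.6   1.6] rot [-1.7999e+02  5.0000e-02 -6.0000e-02] F [-0.1  0.4 -0.1] w 42.5
shift [-41.8   0.    0.6] turn [-0.01  0.05 -0.06]
```

View pics/s2.png

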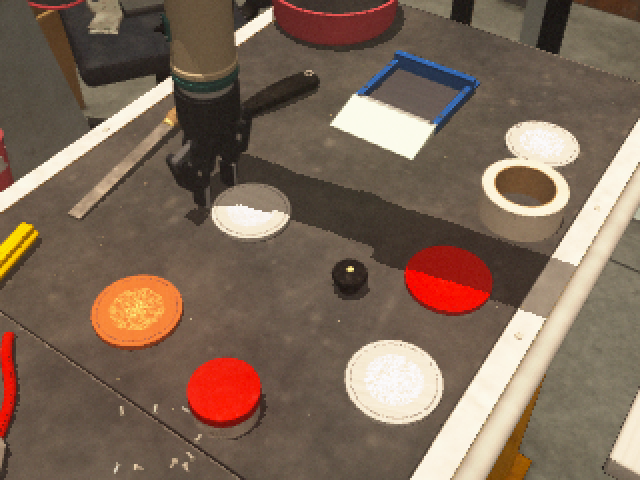

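```bash
python3 -m jog '-11 0 0 0 0 0 0;-22 0 0 0 0 0 0;-32 0 0 0 0 0 0;-39 0 0 0 0 0 0;-42 0 0 0 0 0 0;-42 0 0 0 0 0 0'; python3 to.py 642 94.6 1 0
python3 - <<'E'
from h import *
d=ctrl.get_image("side"); np.savez("s3.npz",**d); cv2.imwrite("pics/s3.png",d["image"][100:340,100:420,::-1].repeat(2,0).repeat(2,1))
W=world(d); m=(W[...,2]>5)&(W[...,2]<11)&(abs(W[...,0]-586)<75)&(abs(W[...,1]-95)<75)
P=W[m]; print(len(P),cv2.minEnclosingCircle(P[:,:2].astype(np.float32)),P.mean(0))
E
```

```text
clock: 5.48
eef_pos: [641.6, 94.6, 1.5]
tool_rot: [-3.142, 0.002, -0.001]
force: [0.0, 0.3, 0.9]
width: 42.6
t 5.47 p [641.6  94.6   1.5] rot [-1.8e+02  1.3e-01 -5.0e-02] F [0.  0.3 0.9] w 42.6
shift [ 0.4 -0.   0.5] turn [-0.    0.13 -0.05]
946 ((594.5138549804688, 93.65813446044922), 60.64361572265625) [583.88046804  97.50781442   8.44568751]
```

View pics/s3.png

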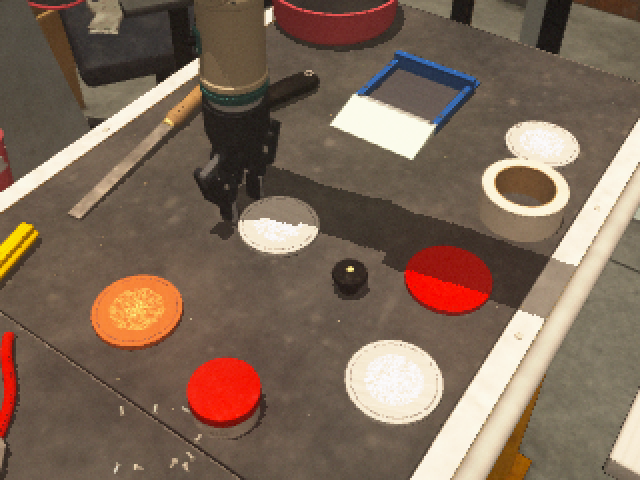

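```bash
cat >> h.py <<'E'
from scipy.optimize import minimize
def dfit(d,g,zlo=5.,zhi=11.5):
    W=world(d); q=np.linalg.norm(W[...,:2]-np.array(g),axis=-1)<85
    m=q&(W[...,2]>zlo)&(W[...,2]<zhi); P=W[m][:,:2]
    m2=q&~m; N=W[m2][:,:2]
    def c(x):
        r=np.linalg.norm(P-x,axis=1); r2=np.linalg.norm(N-x,axis=1)
        s=lambda a:1/(1+np.exp(np.clip(-a/1.5,-50,50)))
        return -(s(50-r)).sum()+ (s(50-r2)).sum()+0.5*(s(r-50)*(r<60)).sum()
    best=min((minimize(c,np.array(g)+o,method="Nelder-Mead",options=dict(xatol=.1)) for o in ([0,0],[15,0],[-15,0],[0,15],[0,-15])),key=lambda r:r.fun)
    return best.x.round(1),round(best.fun),len(P)
E
python3 -m jog '6 0 0 0 0 0 0;12 0 -25 0 0 0 0;12 0 -50 0 0 0 0;12 0 -50 0 0 0 0'; python3 to.py 586.3 180 50 90;  python3 - <<'E'
from h import *
print(dfit(dict(np.load("s3.npz")),(586,95)),dfit(dict(np.load("side0.npz")),(701,95)),dfit(dict(np.load("top0.npz")),(701,95)))
print(dfit(ctrl.get_image("side"),(586,95)))
E
```

```text
clock: 6.02
eef_pos: [656.3, 94.6, 53.5]
tool_rot: [-3.141, -0.003, -0.001]
force: [-0.6, 0.1, -0.1]
width: 42.7
t 6.03 p [656.3  94.6  53.5] rot [-1.7997e+02 -1.6000e-01 -6.0000e-02] F [-0.6  0.1 -0.1] w 42.7
shift [-70.1 -85.3   3.3] turn [  0.1   -0.15 -90.06]
(array([366.2, 107.5]), 0, 960) (array([702.6,  93.7]), -668, 799) (array([702.2,  94.5]), -715, 891)
(array([366.2, 107.5]), 0, 946)
```

```bash
sed -i 's/m2=q&~m;/m2=q\&(W[...,2]<zlo-1);/' h.py
python3 -m jog '-20 -25 -5 0 0 -10 0;-50 -60 -5 0 0 -20 0;-70 -85 -5 0 0 -30 0;-70 -85 -5 0 0 -40 0;-70 -85 -5 0 0 -50 0;-70 -85 -5 0 0 -60 0;-70 -85 -5 0 0 -70 0;-70 -85 -5 0 0 -80 0'; python3 to.py 586.3 180 50 90;  python3 - <<'E'
from h import *
print(dfit(dict(np.load("s3.npz")),(586,95)))
d=ctrl.get_image("side");print(dfit(d,(586,95)))
cv2.imwrite("pics/s4.png",d["image"][100:340,100:420,::-1].repeat(2,0).repeat(2,1))
E
```

```text
clock: 7.08
eef_pos: [583.3, 179.4, 55.3]
tool_rot: [-3.138, 0.001, 1.401]
force: [-0.4, 0.2, 0.0]
width: 42.9
t 7.08 p [583.3 179.4  55.3] rot [-1.7978e+02  6.0000e-02  8.0270e+01] F [-0.4  0.2  0. ] w 42.9
shift [1.1 2.9 5.3] turn [-0.22  0.04 -9.73]
(array([584.7,  94.7]), -798, 960)
(array([583.9,  94. ]), -511, 608)
```

View pics/s4.png

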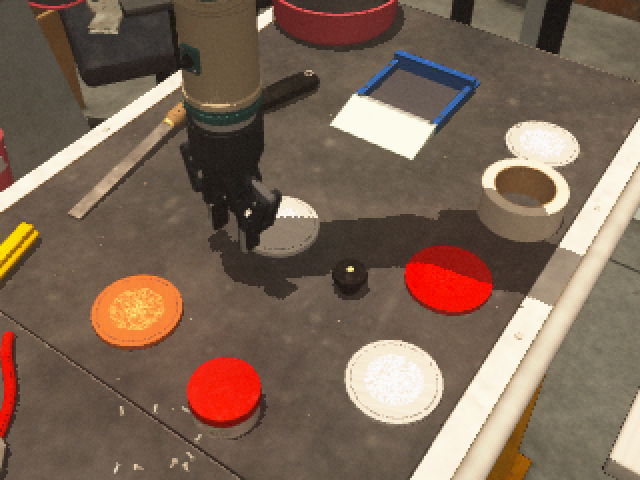

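```bash
python3 to.py 587.5 180 1 89.1; python3 -m jog '1 4 10 0 0 -8.8 0;1 4 30 0 0 -8.8 0;1 4 48 0 0 -8.8 0;1 4 54 0 0 -8.8 0;1 4 54 0 0 -8.8 0;1 4 54 0 0 -8.8 0';python3 to.py 585 0 1 89.1
```

```text
t 7.12 p [583.4 179.1  55.3] rot [-1.7978e+02  5.0000e-02  8.0530e+01] F [-0.3 -0.6  0.5] w 42.8
shift [ 1.6  4.1 54.3] turn [-0.22  0.03 -8.57]
clock: 7.88
eef_pos: [588.5, 180.2, 3.1]
tool_rot: [-3.141, -0.0, 1.549]
force: [0.1, -0.1, -0.1]
width: 43.0
t 7.88 p [588.5 180.2   3.1] rot [-1.7995e+02 -2.0000e-02  8.8730e+01] F [ 0.1 -0.1 -0.1] w 43.0
shift [-180.2    0.5    2. ] turn [-0.05 -0.02 -0.37]
```

```bash
python3 -m jog '-14 0 2 0 0 -0.4 0;-28 0 2 0 0 -0.4 0;-42 0 2 0 0 -0.4 0;-56 0 2 0 0 -0.4 0;-70 0 2 0 0 -0.4 0;-84 0 2 0 0 -0.4 0;-98 0 2 0 0 -0.4 0;-112 0 2 0 0 -0.4 0';python3 to.py 584.6 -8 1 89.1
python3 - <<'E'
from h import *
d=ctrl.get_image("side");print(dfit(d,(585,8)))
cv2.imwrite("pics/s5.png",d["image"][100:340,100:420,::-1].repeat(2,0).repeat(2,1))
E
```

```text
clock: 8.88
eef_pos: [585.7, 67.1, 0.7]
tool_rot: [-3.14, -0.0, 1.556]
force: [0.2, 1.7, 0.7]
width: 42.8
t 8.88 p [585.7  67.1   0.7] rot [-1.7991e+02 -1.0000e-02  8.9150e+01] F [0.2 1.7 0.7] w 42.8
shift [-75.2   0.   -0.3] turn [-0.09 -0.01  0.05]
(array([583.9,  12.1]), -231, 338)
```

View pics/s5.png

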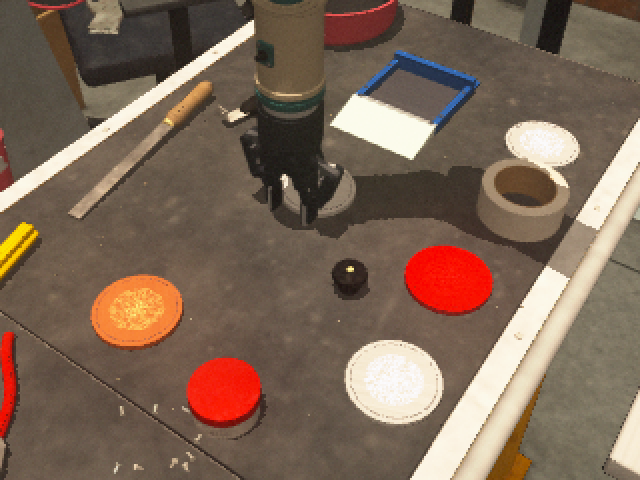

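```bash
python3 -m jog '-12 0 0 0 0 0 0;-24 0 0 0 0 0 0;-36 0 0 0 0 0 0;-48 0 0 0 0 0 0;-60 0 0 0 0 0 0;-70 0 0 0 0 0 0;-75 0 0 0 0 0 0;-75 0 0 0 0 0 0';python3 to.py 584.0 -60 2 89.1
python3 - <<'E'
from h import *
d=ctrl.get_image("side");print(dfit(d,(585,-64)));np.savez("s6.npz",**d)
cv2.imwrite("pics/s6.png",d["image"][100:290,200:420,::-1].repeat(3,0).repeat(3,1))
d=ctrl.get_image("top");print(dfit(d,(585,-64)));np.savez("t6.npz",**d)
cv2.imwrite("pics/t6.png",d["image"][100:290,200:420,::-1].repeat(3,0).repeat(3,1))
d=ctrl.get_image("wrist");
cv2.imwrite("pics/w6.png",d["image"][:,:,::-1])
E
```

```text
clock: 9.93
eef_pos: [584.5, -7.8, 0.6]
tool_rot: [-3.14, 0.0, 1.555]
force: [-0.7, -0.4, -0.6]
width: 42.7
t 9.93 p [584.5  -7.8   0.6] rot [-1.7989e+02  3.0000e-02  8.9100e+01] F [-0.7 -0.4 -0.6] w 42.7
shift [-52.2   0.3  -1.4] turn [-0.11  0.03  0.  ]
(array([582.4, -63.8]), -215, 421)
(array([583. , -63.9]), -257, 290)
```

View pics/s6.png

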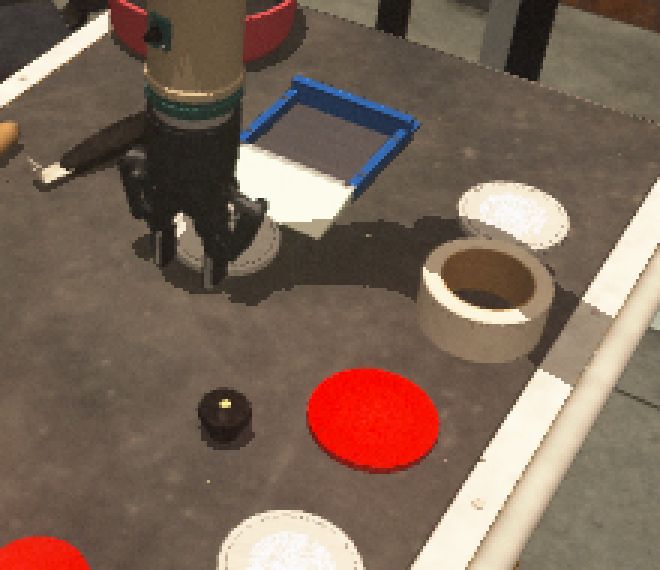

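View pics/t6.png

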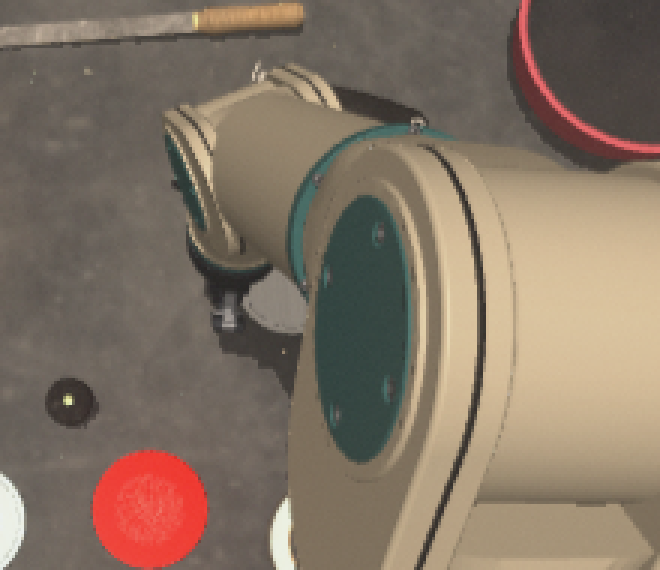

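View pics/w6.png

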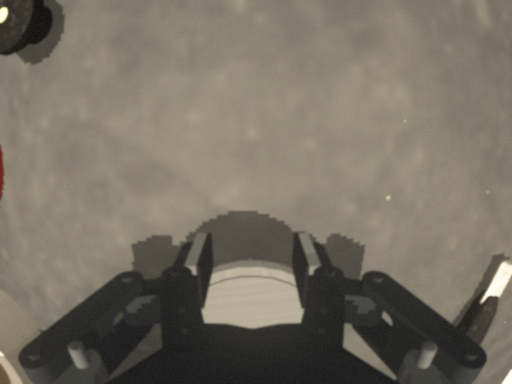

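```bash
python3 -m jog '-11 0 0 0 0 0 0;-22 0 0 0 0 0 0;-33 0 0 0 0 0 0;-44 0 0 0 0 0 0;-55 0 0 0 0 0 0;-66 0 0 0 0 0 0;-76 0 0 0 0 0 0;-84 0 0 0 0 0 0';python3 to.py 583.2 -100 2 89.1
python3 - <<'E'
from h import *
d=ctrl.get_image("side");np.savez("s7.npz",**d)
cv2.imwrite("pics/s7.png",d["image"][100:290,200:420,::-1].repeat(3,0).repeat(3,1))
E
```

```text
clock: 11.08
eef_pos: [583.2, -91.8, 0.6]
tool_rot: [-3.14, 0.0, 1.555]
force: [0.2, 3.8, 1.5]
width: 42.6
t 11.07 p [583.2 -91.8   0.6] rot [-179.9     0.     89.12] F [0.2 3.8 1.5] w 42.6
shift [-8.2  0.1 -1.4] turn [-0.1   0.    0.02]
```

View pics/s7.png

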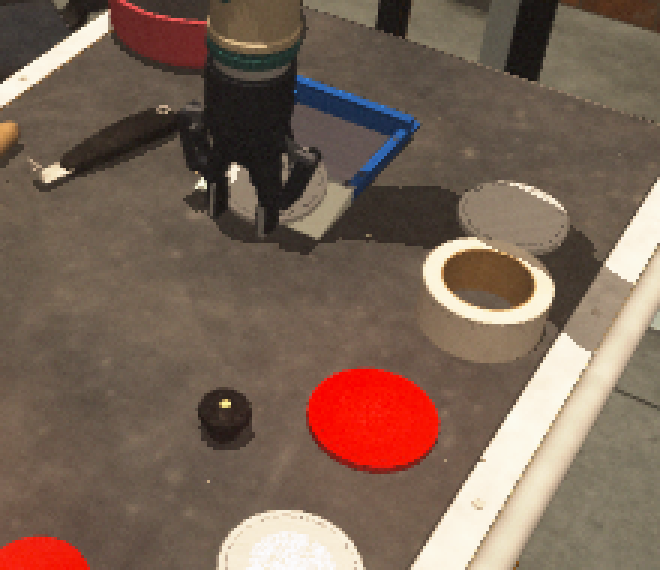

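```bash
python3 -m jog '-9 0 -0.5 0 0 0 0;-18 0 -3 0 0 0 0;-28 0 -5.8 0 0 0 0;-38 0 -8.6 0 0 0 0;-48 0 -11.3 0 0 0 0;-56 0 -13.5 0 0 0 0;-62 0 -15.2 0 0 0 0;-66 0 -16.5 0 0 0 0';python3 to.py 583.2 -181 18.5 89.1
python3 - <<'E'
from h import *
d=ctrl.get_image("side");np.savez("s8.npz",**d)
cv2.imwrite("pics/s8.png",d["image"][100:290,200:420,::-1].repeat(3,0).repeat(3,1))
E
```

```text
clock: 12.12
eef_pos: [582.0, -158.2, 17.0]
tool_rot: [-3.139, 0.001, 1.555]
force: [0.1, 1.0, -0.3]
width: 42.8
t 12.12 p [ 582.  -158.2   17. ] rot [-1.7987e+02  4.0000e-02  8.9100e+01] F [ 0.1  1.  -0.3] w 42.8
shift [-22.8   1.6  -1.4] turn [-0.13  0.04  0.  ]
```

View pics/s8.png

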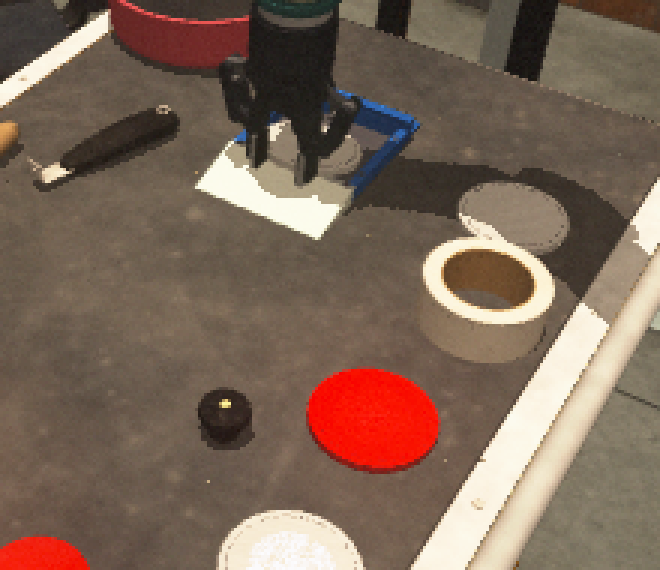

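```bash
python3 -m jog '-5 0 -1.2 0 0 0 0;-10 0 -1.5 0 0 0 0;-15 0 -1.5 0 0 0 0;-19 0 -1.5 0 0 0 0;-22 0 -1.5 0 0 0 0;-22 0 -1.5 0 0 0 0';python3 to.py 583.2 -181 18.5 89.1
python3 - <<'E'
from h import *
d=ctrl.get_image("side");np.savez("s9.npz",**d)
cv2.imwrite("pics/s9.png",d["image"][100:290,200:420,::-1].repeat(3,0).repeat(3,1))
E
```

```text
clock: 12.92
eef_pos: [581.9, -179.7, 18.6]
tool_rot: [-3.14, 0.0, 1.555]
force: [-0.0, 1.3, 0.7]
width: 42.8
t 12.93 p [ 581.9 -179.7   18.6] rot [-1.799e+02  3.000e-02  8.911e+01] F [-0.   1.3  0.7] w 42.8
shift [-1.3  1.3  0.1] turn [-0.1   0.03  0.01]
```

View pics/s9.png

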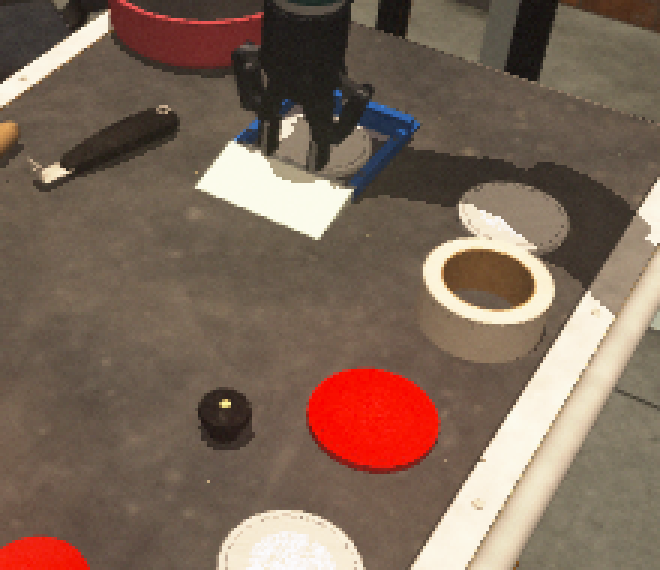

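```bash
python3 -m jog '-2 0 0 0 0 0 0;-3 0 0 0 0 0 0;-4 0 0 0 0 0 0;-4 0 0 0 0 0 0';python3 to.py 583.2 -181 18.5 89.1
python3 - <<'E'
from h import *
d=ctrl.get_image("side");np.savez("s10.npz",**d)
cv2.imwrite("pics/s10.png",d["image"][100:220,240:400,::-1].repeat(4,0).repeat(4,1))
W=world(d); 
for x in(550,560,570,580,590,600,610):
  for y in (-200,-220,-240,-260,-280):
    m=(abs(W[...,0]-x)<6)&(abs(W[...,1]-y)<7); z=W[m][:,2]; print(x,y,len(z),np.round(np.median(z),1) if len(z) else None,end="; ")
  print()
E
```

```text
clock: 13.48
eef_pos: [581.9, -183.2, 18.6]
tool_rot: [-3.14, 0.0, 1.556]
force: [1.1, -0.2, 0.5]
width: 42.9
t 13.47 p [ 581.9 -183.2   18.6] rot [-1.799e+02  1.000e-02  8.913e+01] F [ 1.1 -0.2  0.5] w 42.9
shift [2.2 1.2 0.1] turn [-0.1   0.01  0.03]
550 -200 55 194.0; 550 -220 25 14.7; 550 -240 11 11.8; 550 -260 10 11.6; 550 -280 6 3.9; 
560 -200 15 95.5; 560 -220 6 11.7; 560 -240 8 11.8; 560 -260 7 10.9; 560 -280 3 11.0; 
570 -200 2 11.6; 570 -220 0 None; 570 -240 3 10.0; 570 -260 0 None; 570 -280 0 None; 
580 -200 11 11.4; 580 -220 2 11.5; 580 -240 0 None; 580 -260 0 None; 580 -280 0 None; 
590 -200 11 11.6; 590 -220 12 11.4; 590 -240 3 12.1; 590 -260 0 None; 590 -280 1 10.5; 
600 -200 14 11.7; 600 -220 12 11.4; 600 -240 11 12.7; 600 -260 2 11.1; 600 -280 0 None; 
610 -200 6 13.8; 610 -220 10 11.0; 610 -240 9 11.5; 610 -260 8 10.8; 610 -280 0 None;
```

View pics/s10.png

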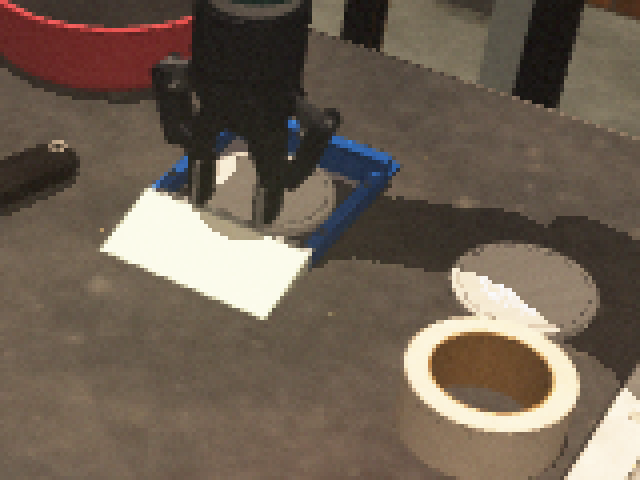

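```bash
python3 to.py 712 292 80 0; python3 -m jog '6 0 -15 0 0 0 0;20 0 -50 0 0 5 0;70 15 -60 0 0 15 0;130 32 -60 0 0 25 0;190 48 -60 0 0 35 0;250 64 -60 0 0 45 0;310 80 -60 0 0 55 0;370 95 -60 0 0 65 0'; python3 to.py 712 292 80 0
python3 - <<'E'
from h import *
d=ctrl.get_image("top");np.savez("t11.npz",**d)
print(dfit(d,(633,292)))
cv2.imwrite("pics/t11.png",d["image"][60:300,100:420,::-1].repeat(2,0).repeat(2,1))
E
```

```text
t 13.53 p [ 582.  -183.1   18.6] rot [-179.9     0.     89.14] F [ 0.2  0.7 -1. ] w 43.0
shift [477.  122.8 -61.6] turn [-8.000e-02  8.000e-02  8.914e+01]
clock: 14.52
eef_pos: [682.8, 188.7, 79.8]
tool_rot: [-3.14, 0.0, 0.417]
force: [0.4, -0.0, 0.5]
width: 43.0
t 14.53 p [682.8 188.7  79.8] rot [-1.7991e+02  1.0000e-02  2.3870e+01] F [ 0.4 -0.   0.5] w 43.0
shift [ 68.5 -82.7  -0.1] turn [-0.09  0.03 23.87]
(array([633., 292.]), 0, 0)
```

View pics/t11.png

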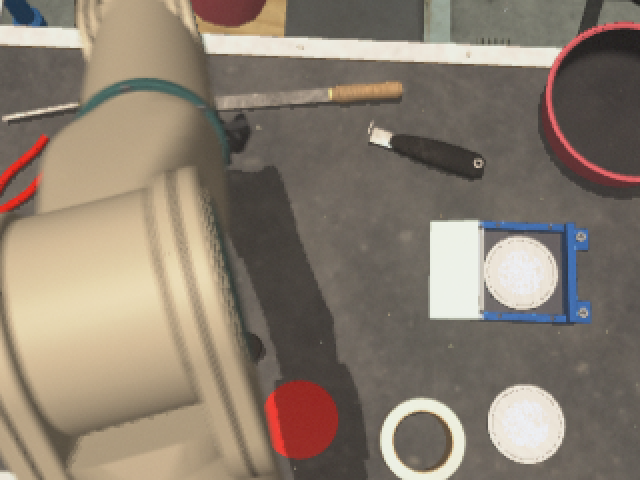

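```bash
python3 -m jog '30 -35 0 0 0 9 0;62 -75 0 0 0 18 0;68 -82 0 0 0 23.8 0;68 -82 0 0 0 23.8 0;68 -82 0 0 0 23.8 0;68 -82 0 0 0 23.8 0'; python3 to.py 708 292 2 0
python3 - <<'E'
from h import *
d=dict(np.load("t11.npz")); print(disc(d,(581,-237),"alu",11)); im=d["image"].copy()
W=world(d); m=(abs(W[...,0]-581)<25)&(abs(W[...,1]+237)<25); A=np.c_[W[m][:,:2]-[581,-237],np.ones(m.sum())]; print(np.linalg.lstsq(A,W[m][:,2],rcond=None)[0])
for P in ([581.5,-237.5],):
  R_=np.array([[1,.015],[-.015,1]])
  for q,c in (([-57,-54],0),([57,-54],0),([57,54],0),([-57,54],0),([-67,62],1),([67,62],1),([-67,124],2),([67,124],2)):
    w=np.array(P)+R_@np.array(q)*[1,1]; u=proj(d,[w[0],w[1],[3,17,0][c]]); cv2.circle(im,tuple(np.round(u*1).astype(int)),0,(0,255,0),-1)
cv2.imwrite("pics/n.png",cv2.resize(im[150:240,300:410,::-1],None,fx=6,fy=6,interpolation=cv2.INTER_NEAREST))
E
```

```text
clock: 15.32
eef_pos: [711.4, 286.3, 78.8]
tool_rot: [3.141, 0.002, 0.005]
force: [0.8, -0.3, 0.0]
width: 42.5
t 15.32 p [711.4 286.3  78.8] rot [1.7998e+02 1.0000e-01 2.9000e-01] F [ 0.8 -0.3  0. ] w 42.5
shift [-3.2 -5.7 76.8] turn [0.02 0.1  0.29]
(array([ 581.24152636, -187.70147306]), np.float64(71.82050499266232), array([ 315,  170,   64,   50, 2422], dtype=int32))
[-1.77136882e-02  4.44234284e-03  1.15966914e+01]
```

View pics/n.png

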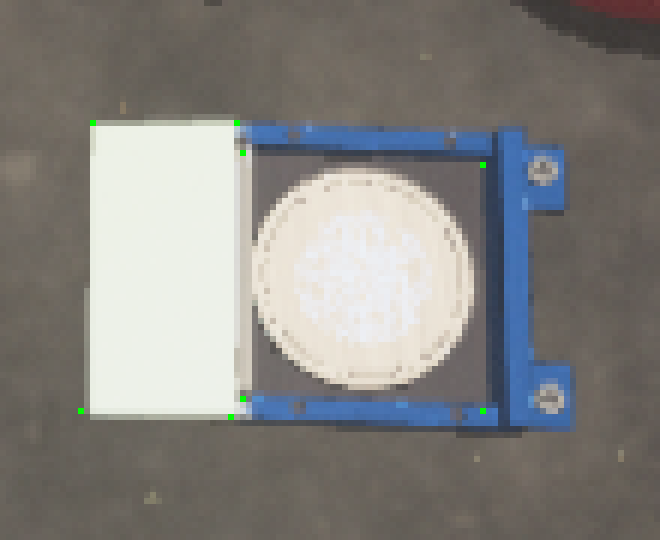

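```bash
python3 -m jog '-3 -6 20 0 0 0.2 0;-3 -6 55 0 0 0.2 0;-3 -6 72 0 0 0.2 0;-3 -6 77 0 0 0.2 0;-3 -6 77 0 0 0.2 0;-3 -6 77 0 0 0.2 0'; python3 to.py 645.5 292 1 0
python3 - <<'E'
from h import *
d=ctrl.get_image("side"); print(dfit(d,(633,292)))
cv2.imwrite("pics/s12.png",d["image"][100:340,100:420,::-1].repeat(2,0).repeat(2,1))
E
```

```text
clock: 16.08
eef_pos: [709.0, 294.4, 2.8]
tool_rot: [-3.141, -0.0, 0.002]
force: [-0.4, -0.1, 0.2]
width: 42.6
t 16.07 p [709.  294.4   2.8] rot [-1.7995e+02 -3.0000e-02  1.4000e-01] F [-0.4 -0.1  0.2] w 42.6
shift [-63.5   2.3   1.8] turn [-0.05 -0.03  0.14]
(array([633.3, 291.9]), -1117, 1300)
```

View pics/s12.png

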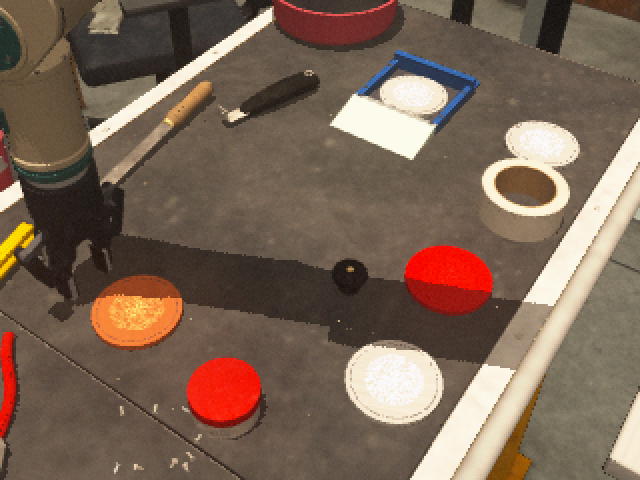

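```bash
python3 -m jog '-8 2 2 0 0 0 0;-18 2 2 0 0 0 0;-28 2 2 0 0 0 0;-38 2 2 0 0 0 0;-48 2 2 0 0 0 0;-57 2 2 0 0 0 0;-63 2 2 0 0 0 0;-63 2 2 0 0 0 0'; python3 -m jog '6 0 0 0 0 0 0;12 0 -25 0 0 0 0;12 0 -50 0 0 0 0;12 0 -50 0 0 0 0'; python3 to.py 590.5 375 55 89.1;  python3 - <<'E'
from h import *
print(dfit(ctrl.get_image("side"),(589,292)))
E
```

```text
clock: 17.12
eef_pos: [643.9, 292.1, -0.4]
tool_rot: [3.141, 0.003, 0.003]
force: [0.5, 0.3, -0.2]
width: 42.6
clock: 17.62
eef_pos: [659.0, 292.5, 51.6]
tool_rot: [-3.14, -0.002, 0.002]
force: [-0.2, 0.0, -0.4]
width: 42.4
t 17.62 p [659.  292.5  51.6] rot [-1.799e+02 -1.200e-01  1.200e-01] F [-0.2  0.  -0.4] w 42.4
shift [-68.3 -82.6  -3.4] turn [ 1.000e-02 -1.700e-01 -8.898e+01]
(array([587.2, 292. ]), -1208, 1384)
```

```bash
python3 -m jog '-20 -25 -4 0 0 -10 0;-50 -60 -4 0 0 -20 0;-68 -83 -4 0 0 -30 0;-68 -83 -4 0 0 -40 0;-68 -83 -4 0 0 -50 0;-68 -83 -4 0 0 -60 0;-68 -83 -4 0 0 -70 0;-68 -83 -4 0 0 -80 0'; python3 to.py 590.5 375 1 89.1;  python3 - <<'E'
from h import *
d=ctrl.get_image("side");print(dfit(d,(587,292)))
cv2.imwrite("pics/s13.png",d["image"][100:340,100:420,::-1].repeat(2,0).repeat(2,1))
E
```

```text
clock: 18.68
eef_pos: [587.9, 374.2, 51.9]
tool_rot: [-3.138, 0.002, 1.405]
force: [-0.3, -0.2, -0.3]
width: 42.5
t 18.68 p [587.9 374.2  51.9] rot [-1.7977e+02  1.2000e-01  8.0470e+01] F [-0.3 -0.2 -0.3] w 42.5
shift [ 1.3  2.7 50.9] turn [-0.24  0.1  -8.63]
(array([587.2, 291.9]), -1053, 1197)
```

View pics/s13.png

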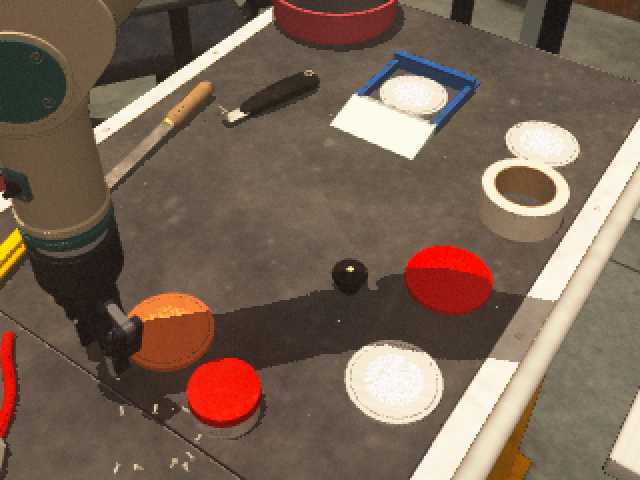

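```bash
python3 -m jog '1 3 10 0 0 -8.7 0;1 3 30 0 0 -8.7 0;1 3 46 0 0 -8.7 0;1 3 51 0 0 -8.7 0;1 3 51 0 0 -8.7 0;1 3 51 0 0 -8.7 0';python3 to.py 588.7 255 1 89.1
```

```text
clock: 19.48
eef_pos: [592.2, 375.8, 3.3]
tool_rot: [-3.141, -0.001, 1.55]
force: [-0.2, 0.1, 0.0]
width: 43.0
t 19.48 p [592.2 375.8   3.3] rot [-1.7996e+02 -4.0000e-02  8.8830e+01] F [-0.2  0.1  0. ] w 43.0
shift [-120.8   -1.     2.2] turn [-0.04 -0.04 -0.27]
```

```bash
python3 -m jog '-14 -1 2 0 0 -0.3 0;-28 -1 2 0 0 -0.3 0;-42 -1 2 0 0 -0.3 0;-56 -1 2 0 0 -0.3 0;-70 -1 2 0 0 -0.3 0;-84 -1 2 0 0 -0.3 0;-98 -1 2 0 0 -0.3 0;-112 -1 2 0 0 -0.3 0';python3 to.py 587 150 1 89.1
python3 - <<'E'
from h import *
d=ctrl.get_image("side");print(dfit(d,(589,206)))
cv2.imwrite("pics/s14.png",d["image"][100:340,100:420,::-1].repeat(2,0).repeat(2,1))
E
```

```text
clock: 20.48
eef_pos: [588.7, 262.6, 0.7]
tool_rot: [-3.14, -0.0, 1.556]
force: [0.4, 2.1, 0.5]
width: 42.6
t 20.48 p [588.7 262.6   0.7] rot [-1.7992e+02 -2.0000e-02  8.9150e+01] F [0.4 2.1 0.5] w 42.6
shift [-112.7    0.    -0.3] turn [-0.08 -0.02  0.05]
(array([586.9, 206.9]), -452, 595)
```

View pics/s14.png

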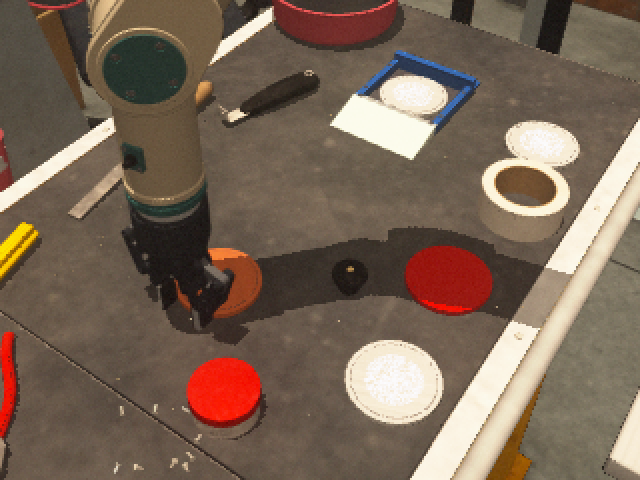

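Tracking well, so I'll carry on along the same line.

```bash
python3 -m jog '-14 0 0 0 0 0 0;-28 0 0 0 0 0 0;-42 0 0 0 0 0 0;-56 0 0 0 0 0 0;-70 0 0 0 0 0 0;-84 0 0 0 0 0 0;-98 0 0 0 0 0 0;-112 0 0 0 0 0 0';python3 to.py 585.6 67 1 89.1
```

```text
clock: 21.52
eef_pos: [586.8, 150.4, 0.6]
tool_rot: [-3.14, 0.0, 1.556]
force: [0.9, 3.1, 0.5]
width: 42.8
t 21.52 p [586.8 150.4   0.6] rot [-179.9     0.     89.15] F [0.9 3.1 0.5] w 42.8
shift [-83.4   0.   -0.4] turn [-0.1   0.    0.05]
```

```bash
python3 -m jog '-14 0 0 0 0 0 0;-28 0 0 0 0 0 0;-42 0 0 0 0 0 0;-56 0 0 0 0 0 0;-70 0 0 0 0 0 0;-84 0 0 0 0 0 0;-98 0 0 0 0 0 0;-112 0 0 0 0 0 0';python3 to.py 584.5 -8 0.6 89.1
python3 - <<'E'
from h import *
d=ctrl.get_image("side");y=ctrl.read_state()["eef_pos"][1]-56;print(y,dfit(d,(585,y)))
E
```

```text
clock: 22.52
eef_pos: [585.1, 38.4, 0.6]
tool_rot: [-3.14, 0.0, 1.556]
force: [0.2, 2.7, 0.4]
width: 42.9
t 22.52 p [585.1  38.4   0.6] rot [-179.89    0.     89.14] F [0.2 2.7 0.4] w 42.9
shift [-46.4   0.1   0. ] turn [-0.11  0.    0.04]
-20.89088612869088 (array([582.8, -16.5]), -234, 326)
```

```bash
python3 -m jog '-13 0 0 0 0 0 0;-26 0 0 0 0 0 0;-38 0 0 0 0 0 0;-46 0 0 0 0 0 0;-57 0 0 0 0 0 0;-68 0 0 0 0 0 0;-79 0 0 0 0 0 0;-90 0 0 0 0 0 0';python3 to.py 583.2 -92 0.6 89.1
python3 - <<'E'
from h import *
d=ctrl.get_image("side")
cv2.imwrite("pics/s15.png",d["image"][100:290,200:420,::-1].repeat(3,0).repeat(3,1))
E
```

```text
clock: 23.58
eef_pos: [584.0, -51.0, 0.8]
tool_rot: [-3.14, -0.0, 1.556]
force: [0.2, 5.3, 1.5]
width: 42.5
t 23.57 p [584.  -51.    0.8] rot [-1.7992e+02 -2.0000e-02  8.9160e+01] F [0.2 5.3 1.5] w 42.5
shift [-41.   -0.2   0.2] turn [-0.08 -0.02  0.06]
```

View pics/s15.png

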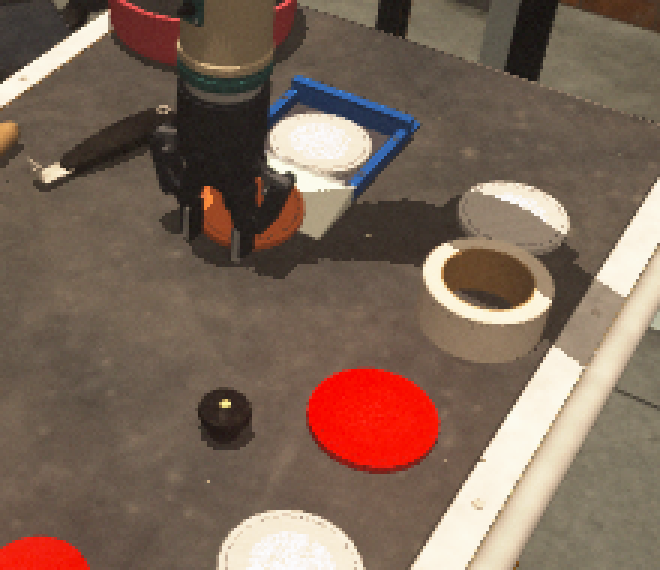

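```bash
python3 -m jog '-11 0 0 0 0 0 0;-22 0 0 0 0 0 0;-32 0 0 0 0 0 0;-41 0 0 0 0 0 0;-50 0 -0.5 0 0 0 0;-59 0 -3 0 0 0 0;-69 0 -5.8 0 0 0 0;-78 0 -8.3 0 0 0 0';python3 to.py 582.2 -158 17 89.1
python3 - <<'E'
from h import *
d=ctrl.get_image("side")
cv2.imwrite("pics/s16.png",d["image"][100:290,200:420,::-1].repeat(3,0).repeat(3,1))
E
```

```text
clock: 24.62
eef_pos: [582.5, -129.2, 9.0]
tool_rot: [-3.139, -0.0, 1.555]
force: [-0.1, 5.3, 1.6]
width: 42.9
t 24.62 p [ 582.5 -129.2    9. ] rot [-1.7988e+02 -1.0000e-02  8.9120e+01] F [-0.1  5.3  1.6] w 42.9
shift [-28.8   0.1  -8. ] turn [-0.12 -0.01  0.02]
```

View pics/s16.png

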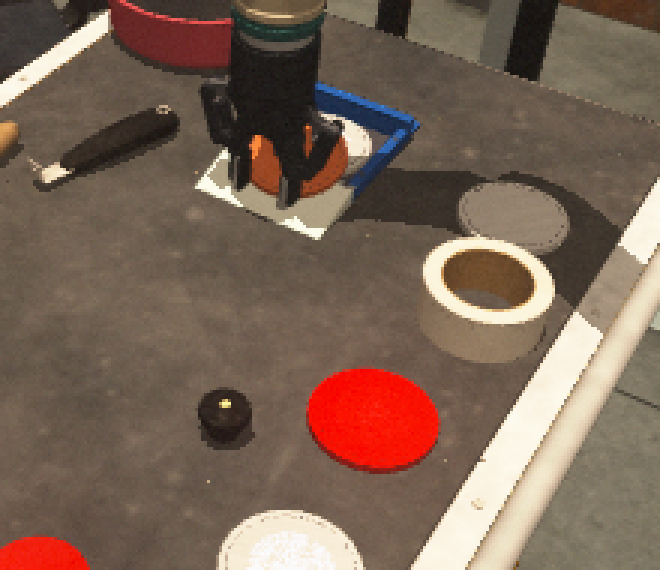

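```bash
python3 -m jog '-7 0 -2 0 0 0 0;-14 0 -4 0 0 0 0;-21 0 -6 0 0 0 0;-28 0 -8 0 0 0 0;-34 0 -9.4 0 0 0 0;-39 0 -9.8 0 0 0 0;-43 0 -9.8 0 0 0 0;-46 0 -9.8 0 0 0 0';python3 to.py 582 -183 18.6 89.1
python3 - <<'E'
from h import *
d=ctrl.get_image("side")
cv2.imwrite("pics/s17.png",d["image"][100:220,240:400,::-1].repeat(4,0).repeat(4,1))
E
```

```text
clock: 25.68
eef_pos: [581.9, -174.9, 18.6]
tool_rot: [-3.139, -0.0, 1.556]
force: [-0.4, 1.7, -1.7]
width: 42.6
t 25.68 p [ 581.9 -174.9   18.6] rot [-179.88   -0.     89.14] F [-0.4  1.7 -1.7] w 42.6
shift [-8.1  0.3 -0. ] turn [-0.12 -0.    0.04]
```

View pics/s17.png

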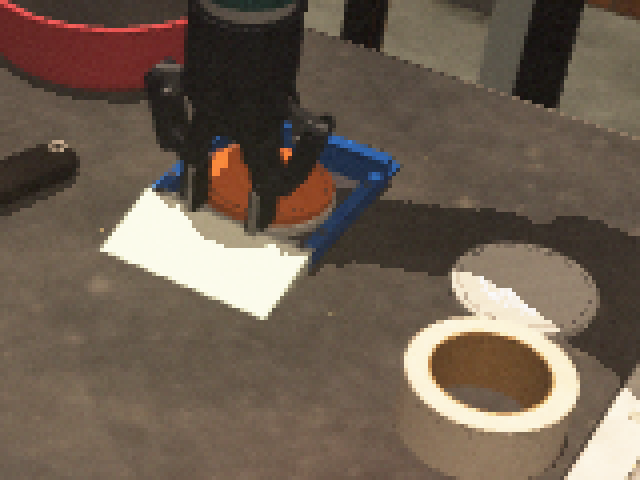

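```bash
python3 -m jog '-2 0 0 0 0 0 0;-4 0 0 0 0 0 0;-6 0 0 0 0 0 0;-7.5 0 0 0 0 0 0;-8.5 0 0 0 0 0 0;-8.5 0 0 0 0 0 0';python3 to.py 582 -183 18.6 89.1
python3 - <<'E'
from h import *
d=ctrl.get_image("side")
cv2.imwrite("pics/s18.png",d["image"][100:220,240:400,::-1].repeat(4,0).repeat(4,1))
W=world(d); m=(np.linalg.norm(W[...,:2]-[581.5,-238],axis=-1)<44)&(W[...,2]<30);P=W[m]
r=lambda P:np.linalg.lstsq(np.c_[P[:,:2]-[581.5,-238],np.ones(len(P))],P[:,2],rcond=None)[0]
c=r(P); e=P[:,2]-np.c_[P[:,:2]-[581.5,-238],np.ones(len(P))]@c; print(len(P),c,r(P[abs(e)<3]))
E
```

```text
clock: 26.48
eef_pos: [582.0, -183.5, 18.8]
tool_rot: [-3.14, 0.0, 1.556]
force: [0.5, -0.2, -0.4]
width: 42.4
t 26.48 p [ 582.  -183.5   18.8] rot [-1.7991e+02  2.0000e-02  8.9130e+01] F [ 0.5 -0.2 -0.4] w 42.4
shift [0.5 0.  0.2] turn [-0.09  0.02  0.03]
207 [-3.13110851e-03 -1.68594565e-03  1.94661941e+01] [-3.04755829e-03 -1.06050408e-03  1.94574054e+01]
```

View pics/s18.png

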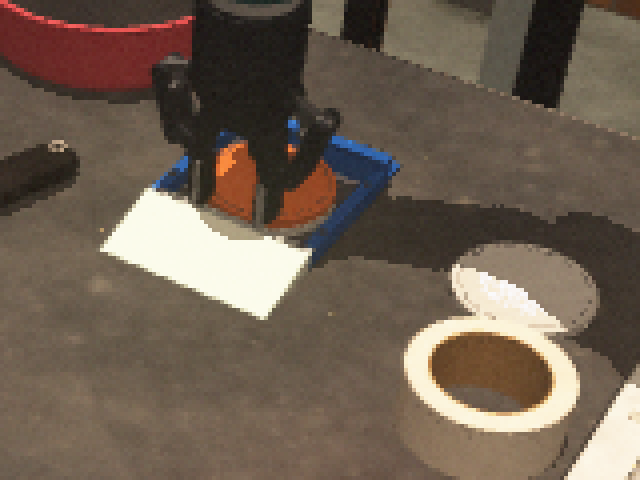

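```bash
python3 -m jog '5 0 -1 0 0 0 0;12 0 -10 0 0 0 0;25 0 -50 0 0 0 0;80 0 -90 0 0 0 0;140 0 -100 0 0 0 0;200 0 -100 0 0 0 0;260 0 -100 0 0 0 0;310 0 -100 0 0 0 0'
python3 - <<'E'
from h import *
d=ctrl.get_image("side"); e=ctrl.get_image("top")
cv2.imwrite("pics/s19.png",np.vstack([d["image"][100:250,230:430,::-1],e["image"][110:260,270:470,::-1]]).repeat(2,0).repeat(2,1))
for q in (d,e):
    try: print(disc(q,(581.5,-238),"cop",19))
    except Exception as x: print(x)
    W=world(q); m=(np.linalg.norm(W[...,:2]-[581.5,-238],axis=-1)<44);P=W[m]
    print(len(P),np.linalg.lstsq(np.c_[P[:,:2]-[581.5,-238],np.ones(len(P))],P[:,2],rcond=None)[0])
    i=dict(np.load("top0.npz" if q is e else "side0.npz"));
    for n,(p) in dict(tape=(350,-72),handle=(742,-105),knob=(460,123.7),tin=(476.7,325)).items():
        u,v=proj(i,[*p,20]).astype(int); a=i["image"][v-25:v+26,u-25:u+26].astype(int); b=q["image"][v-25:v+26,u-25:u+26].astype(int); print(n,round(abs(a-b).mean(),1),end=" ")
    print()
E
```

```text
clock: 27.52
eef_pos: [586.3, 130.8, 119.8]
tool_rot: [-3.141, -0.001, 1.559]
force: [0.7, -0.3, -0.1]
width: 43.0
(array([ 578.55320058, -231.51955687]), np.float64(50.983818946678575), array([290, 135,  35,  23, 590], dtype=int32))
397 [-3.20708271e-03  1.95797877e-03  1.96341594e+01]
tape 29.8 handle 38.3 knob 12.6 tin 3.6 
(array([ 595.68099814, -239.04820889]), np.float64(35.41029205962377), array([344, 177,  36,  21, 327], dtype=int32))
213 [ 1.36367102e-02 -6.95674026e-03  1.90569450e+01]
tape 77.1 handle 8.6 knob 36.3 tin 7.2
```

View pics/s19.png

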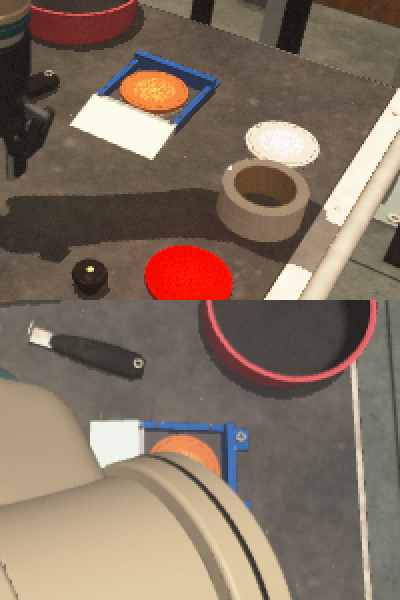

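```bash
python3 -m jog '50 0 -20 0 0 0 0;100 0 -20 0 0 0 0;150 0 -20 0 0 0 0;150 0 -20 0 0 0 0;150 0 -20 0 0 0 0'
python3 - <<'E'
from h import *
e=ctrl.get_image("top")
cv2.imwrite("pics/t20.png",cv2.resize(e["image"][110:310,270:420,::-1],None,fx=3,fy=3,interpolation=cv2.INTER_NEAREST))
print(disc(e,(581.5,-238),"cop",19))
W=world(e); m=(np.linalg.norm(W[...,:2]-[581.5,-238],axis=-1)<44);P=W[m]
print(len(P),np.linalg.lstsq(np.c_[P[:,:2]-[581.5,-238],np.ones(len(P))],P[:,2],rcond=None)[0])
E
python3 to.py
```

```text
clock: 28.25
eef_pos: [588.8, 276.2, 138.8]
tool_rot: [-3.14, 0.001, 1.556]
force: [0.0, -1.8, -0.1]
width: 42.7
(array([ 580.94989058, -235.0101955 ]), np.float64(49.519277878471264), array([ 342,  177,   38,   38, 1117], dtype=int32))
838 [5.64609250e-05 9.92684008e-04 1.93184076e+01]
t 28.3 p [589.1 275.2 138.8] rot [-1.799e+02  9.000e-02  8.908e+01] F [ 0.5 -1.3  0.1] w 42.4
```

View pics/t20.png

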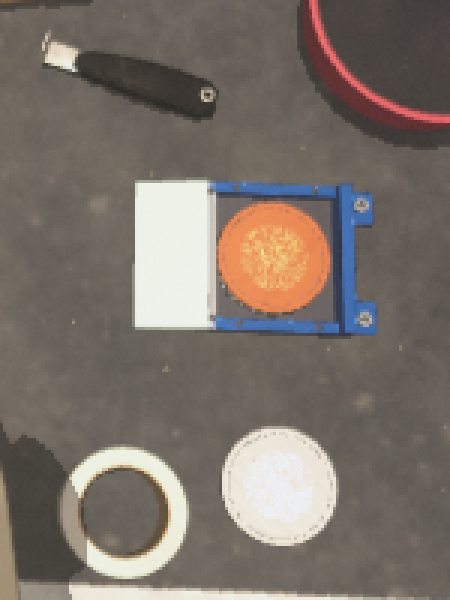

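The copper disc's centre is at about (581, -235), its top is 19.3 mm high, and it lies flat within 0.001. The arm is clear of everything, so I'm handing the job in.

```bash
python3 -c "
from cell import ctrl
print(ctrl.finish_job())"
```

```text
the job is handed in; nothing more can be done
None
```

I handed the job in at about 28 s of the 67 s, with both discs in the nest as far as my checks show; the system reports no verdict. I pushed the farthest pale disc, the aluminium one, up the ramp and over the lip with the half-open fingers. Then I did the same with the copper disc, keeping both low all the way.

- **Aluminium disc:** after it dropped, its top measured about 11.5 mm (nominal 11 mm). The plane fit showed a slope of about 0.02 rad, within the 0.06 limit. In the top picture it sat 1 to 3 mm off the pocket's centre by eye; the automatic circle fit failed there because it merged the disc with the white ramp. Once the copper covered it, I could only infer its pose from the copper's height.
- **Copper disc:** its top was at 19.3 mm (nominal 19 mm) and flat to about 0.001 rad. The clear top view put its centre about 2.5 mm from the pocket's centre. An earlier side view said about 6 mm along, but that colour mask was partly broken.
- **Other things:** the wrist force stayed below 6 N at every reading. The tape and handle look undisturbed in the last top picture. I did not measure how far the tin, knob, tape or handle moved; my image-difference check was spoiled by the arm and its shadow. I saw no contact with any of them.

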